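# Find the loose clamp lever, snug it and flag it

### The job

One of the three black clamp levers on the aluminium plate has worked loose, and they all look alike. Check them by pushing the ball end sideways, clockwise seen from above, with the closed fingertips (do not pinch a lever) and a push of about 10 N, never over 25 N and never the other way: a tight one will not give; run the loose one round until it comes up firm under that push. Then flag it by standing the red marker upright in the yellow ring behind that lever, and leave everything else where it is.

Things in the scene. Friction and masses are not known exactly. Their poses are not given: they have to be found in the camera images.
- fixture: Aluminium clamping plate bolted to the bench, 124 (x) x 310 (y) x 12 mm thick; cannot move. Origin on the bench, below the middle lever's axis; z up. The plate spans x -58 to +66 mm and y +-155 mm in its own frame. Three clamp levers turn about vertical axes at (0, +100), (0, 0) and (0, -100) mm (levers 1, 2, 3). Under each hub lies a dark strap 34 x 50 mm, 17 mm above the bench.
- lever_1 (a joint): Turn of the left-most (+y) black clamp lever, rad; grows clockwise seen from above (tightening). At 0 the handle points along the fixture's -x; it starts within 0.03 of that, tight or loose. Pushed back (counterclockwise) it must not pass -0.1.
- ball_1 (a point): Centre of the 20 mm ball at the end of lever 1's handle, 55 mm from the lever's axis and 42 mm above the bench; the bar leading to it is 11 mm thick, the hub at the axis 23 mm across, 50 mm high over the bench.
- mark_1 (a point): Centre of the yellow painted ring (38 mm across) on the plate's top, 12 mm above the bench, 45 mm behind lever 1's axis (fixture +x): where the red marker stands to flag lever 1.
- lever_2 (a joint): Turn of the middle black clamp lever, rad; grows clockwise seen from above (tightening). At 0 the handle points along the fixture's -x; it starts within 0.03 of that, tight or loose. Any lever: if tight, it takes up after at most about 0.06 rad of play, then resists like a stiff spring, about 3 N per mm at the ball, and springs back.
- ball_2 (a point): Centre of the 20 mm ball at the end of lever 2's handle, 55 mm from the lever's axis and 42 mm above the bench; the bar leading to it is 11 mm thick, the hub at the axis 23 mm across, 50 mm high over the bench.
- mark_2 (a point): Centre of the yellow painted ring (38 mm across) on the plate's top, 12 mm above the bench, 45 mm behind lever 2's axis (fixture +x): where the red marker stands to flag lever 2.
- lever_3 (a joint): Turn of the right-most (-y) black clamp lever, rad; grows clockwise seen from above (tightening). At 0 the handle points along the fixture's -x; it starts within 0.03 of that, tight or loose. Any lever: if loose, it turns against a steady drag of about 1.5 N at the ball, comes up firm and springy (3 N/mm) between 0.45 and 0.85 rad, and stays where it is left.
- ball_3 (a point): Centre of the 20 mm ball at the end of lever 3's handle, 55 mm from the lever's axis and 42 mm above the bench; the bar leading to it is 11 mm thick, the hub at the axis 23 mm across, 50 mm high over the bench.
- mark_3 (a point): Centre of the yellow painted ring (38 mm across) on the plate's top, 12 mm above the bench, 45 mm behind lever 3's axis (fixture +x): where the red marker stands to flag lever 3.
- red_marker: Loose red plastic marker, a round pawn 44 mm high, about 40 g: foot 26 mm across, head 20 mm across from 26 mm height to the top, waist 16 mm. Origin at the centre of its underside, z up. Starts upright on the bench in front and to the right of the fixture.
- phone_clamp: Black gooseneck phone holder left of the fixture, fixed, 0.28 m tall: round foot at the fixture side, arched neck and a clamp at the robot side. Origin on the bench near its middle; all of it lies within 0.15 m of there horizontally. Do not run into it.
- usb_stick: Red USB stick lying on the bench, 16 x 50 x 8 mm, origin centre of underside; a bystander, leave alone.
- wick_spool: Yellow flat spool, 44 x 66 x 11 mm, origin centre of underside; a bystander, leave alone.
- tip_tinner: Flat white tin with a red patch on the lid, 47 mm across, 19 mm high, behind the fixture; a bystander, leave alone.
Not all that is in view belongs to the job. Of the things that look like the red_marker, take the one that is farthest from the robot's base at the start.

How it is judged (in metres and radians):
On the way:
1. the loose lever has been turned clockwise (more than 0.3 rad) and is pressed by the fingers with more than 4 N, firm against its stop (((value of joint lever_1 above 0.3 rad and contact force between lever_1 and the fingers above 4 N) or (value of joint lever_2 above 0.3 rad and contact force between lever_2 and the fingers above 4 N) or (value of joint lever_3 above 0.3 rad and contact force between lever_3 and the fingers above 4 N))), for 0.05 s.
At the end, for the whole second after the job is handed in: The loose lever stands turned clockwise by more than 0.3 rad, and the red marker stands released, upright (within 0.12 rad) and at rest on the plate, its centre within 12 mm of the centre of that lever's yellow ring (((value of joint lever_1 above 0.3 rad and horizontal distance between red_marker and mark_1 below 0.012 m) or (value of joint lever_2 above 0.3 rad and horizontal distance between red_marker and mark_2 below 0.012 m) or (value of joint lever_3 above 0.3 rad and horizontal distance between red_marker and mark_3 below 0.012 m)) and z of red_marker in the frame of fixture between 0.008 and 0.016 m and angle between red_marker's own z axis and vertical below 0.12 rad and linear speed of red_marker below 0.02 m/s); the robot touches nothing.
It fails at once if a lever is loaded with more than 25 N (contact force between any of lever_1, lever_2, lever_3 and the fingers above 25 N or contact force between any of lever_1, lever_2, lever_3 and the arm above 25 N).
It fails at once if a lever is turned counterclockwise, past -0.1 rad (value of joint any of lever_1, lever_2, lever_3 below -0.1 rad).
It fails at once if a bystander is moved by more than 20 mm (distance of any of usb_stick, wick_spool, tip_tinner from where it was at the start of the episode above 0.02 m).
It also fails if it takes over 64 s, if anything falls off the work surface, if the arm or the gripper's body presses on something with over 40 N, if the wrist force passes 120 N, or if a joint passes its speed limit or range.

### The arm

A 6-joint arm with a two-finger parallel gripper is mounted at the origin on a cart in front of the work surface, level with it; the furniture and walls round the work are solid. World frame = base frame: x ahead of the robot, y to its left, z up, the work surface at z = 0. Lengths are in mm, angles in degrees, forces in N, time in s.
With the tool pointing down it reaches from about 350 to 850 mm from the base axis. Payload 8.1 kg.
Tool frame: the origin (TCP) lies at the very end of the fingers, on their centre line; the grasp point (between the pads) lies 19 mm behind it; z points along the fingers, y is the line along which they close (so a half turn about z gives the same grasp; the last joint's range is limited). The gripper opens to 85 mm and grips with 20 to 120 N. Pads are 22 mm wide; open, the fingers measure 114 mm over their backs; the gripper's body (76 mm by 85 mm) begins 54 mm behind the grasp point. The pads swing forward as they close: fully open they stand 13 mm farther back than shut.
Start: joints at [71.425, 7.471, 85.268, -0, 87.261, -4.893], TCP at [141.9, 582.983, 201.392] pointing down, gripper open.
Joint ranges: [-169.43, 169.43], [-51.17, 129.36], [1.28, 143.12], [-76.62, 256.62], [0, 156.53], [-152.29, 152.29]. Speed limits (degrees/s): [136.94, 136.94, 159.86, 180, 180, 180].

### API

Orientations are given as [roll, pitch, yaw] about the fixed x, y, z axes, in that order (R = Rz(yaw) Ry(pitch) Rx(roll)).
In Python, from bench import sense, eyes, job, models gives the robot as it stands. The module is installed in compiled form; this text tells all that it offers.
- The arm moves only by the tool apply_moves, never from a script. Its argument "rows" is a list of rows, each a list of 6 numbers: the shift along the tool's x, y, z in mm, then the turn, a rotation vector about the tool's x, y, z in rad. In form: [[dx, dy, dz, rx, ry, rz], ...]. A call has exactly 5 rows; each row shifts and turns the commanded pose from where the row before left it, along the tool's axes as they then stand; what a row does not reach is not made up. A row lasts 1/8 s, in which the tool goes at most 62.5 mm and 10.7 degrees, less where a joint would pass 70% of its speed; a pose out of reach is approached as far as the arm can. A call is refused whole if a number of a shift passes 62.5 or a number of a turn 0.188, either way. A call with a gripper value outside its range is refused whole. "fingers" is the finger opening in mm, from 0 to 85.4, set as the call begins (left out, the last holds). The fingers move at their own pace and stop on an object; "grip_force" is the grip in N (left out, the last holds). Time passes only in rows, so rows that do not move let the fingers close, or fill a call up. It gives the time, the measured TCP pose, the force, the opening and the grip force at its end, in the units of the state.
- sense(): the state, without advancing time (a new reading comes with each control period).
- eyes.snapshot(name): name is "scene" or "top" or "wrist"; returns (picture, depth): 400x640x3 uint8, red, green, blue; 400x640 float32, mm along the optical axis (not along the pixel's ray), 0 where there is no reading.
- eyes.get_calibration(name): a dict with "intrinsics" (3x3 intrinsics, pixels), "R" (3x3) and "t" (3): a world point X has camera coordinates R X + t; the wrist camera has in their place "mount" (4x4, takes a point from camera to tool coordinates, whose origin is the TCP and whose axes are the flange's). Camera axes: x right, y down, z forward; pixel columns grow to the right and rows downward; lengths in mm; the calibration is good to about 2 mm. The wrist camera is an equidistant fisheye: a pixel r from the principal point sees the ray r / f radians off the axis. A picture is of the moment at which its call begins: read the wrist's pose just before it. get_calibration takes no time and is no camera call.
- job.hand_in(): hands the job in; it is judged then, once.
Trained networks look in the newest picture that a camera, given by its name, has taken for a name from the list of things; names that differ only in an ending like _2 or _b are one class to them, and where a whole thing is asked for, a point or a joint stands for the part that bears it (a point fixed in the world has none). Each returns a list of dicts, best first, with "confidence" (0 to 1); they miss things now and then, are a little off and sometimes report something else, mostly with a low value. They report only what shows in the picture. A call takes as long as a camera call. They do not tell look-alikes from the thing itself.
- models.boxes_of(name, camera): "xyz" ([x, y, z] in mm, in world coordinates, good to about 4 mm: the middle of the surface that is visible of it).
- models.cut_out(name, camera): "pixels" (400x640 bool, what is visible of it).
- models.place_of(name, camera): "xyz" ([x, y, z] in mm, in world coordinates, good to about 4 mm: a listed point, or the origin of a listed thing).
The state is a dict: "time": time; "joint_pos": joint angles; "qd": joint speeds; "joint_efforts": joint torques, N m; "tool_pos": TCP position; "tcp_rot": TCP orientation; "ft_force": force on the tool from outside, world axes, zero at the start; "wrist_torque": the same for the moment, N m; "finger_gap": finger opening in mm; "grip_force": force on a finger pad.
Only numpy, scipy, OpenCV 4.12 (cv2) and the standard library are available. Lean on these libraries where they do the work, as an engineer would, in place of code of your own. Each camera call takes 0.05 s, during which the arm holds its last target. There are 200 camera calls.

## Working session

There is one attempt and no reset: what is moved stays moved. The work goes in short steps, Python scripts to look and compute and a tool call to move; the robot and the scene stay as the last step left them, time stands still between calls to the robot, and variables do not carry over. Pictures are saved under pics/ and viewed, at most 12 in all, crops included, and the job is handed in when it is done.

Besides the shell and the picture viewer there is one more tool, called after ">>>" as name([rows], argument=value, ...), one row to a line, values as JSON. apply_moves: Moves the arm, as the interface text tells. Its arguments: {"type":"object","properties":{"rows":{"type":"array"},"fingers":{"type":"number"},"grip_force":{"type":"number"}},"required":["rows"]}

```bash
mkdir -p pics
cat > h.py <<'E'
from bench import sense, eyes, job, models
import numpy as np, cv2
E
python3 - <<'E'
from h import *
s=sense(); print({k:np.round(v,2).tolist() for k,v in s.items()})
for c in ["scene","top"]:
    p,d=eyes.snapshot(c); cv2.imwrite(f"pics/{c}0.png",p[:,:,::-1])
    for n in ["fixture","ball_1","mark_1","red_marker","phone_clamp","usb_stick","wick_spool","tip_tinner"]:
        for r in models.place_of(n,c)[:5]: print(c,n,np.round(r["xyz"],0),round(r["confidence"],2))
E
```

```text
{'time': 0.0, 'joint_pos': [71.42, 7.52, 85.33, 0.0, 87.26, -4.89], 'qd': [0.06, 0.03, -0.07, 0.04, 0.12, -0.0], 'joint_efforts': [-0.0, -56.94, -50.05, -0.0, 0.02, -0.0], 'tool_pos': [141.72, 582.4, 200.34], 'tcp_rot': [-179.89, -0.01, 166.31], 'ft_force': [0.73, 0.74, 0.25], 'wrist_torque': [0.02, -0.01, 0.01], 'grip_force': 0.0, 'finger_gap': 85.27}
scene fixture [584. -92.  -4.] 0.68
scene ball_1 [535.  11.  42.] 0.63
scene ball_1 [530. -89.  46.] 0.58
scene mark_1 [641.  -2.  11.] 0.96
scene mark_1 [629. -99.  13.] 0.61
scene red_marker [ 370. -270.   -0.] 0.68
scene red_marker [ 408. -335.   -1.] 0.47
scene red_marker [ 376. -187.   -2.] 0.47
scene phone_clamp [538.  11.  38.] 0.45
scene usb_stick [379. 111.   0.] 0.61
scene wick_spool [368. -29.  -1.] 0.63
scene wick_spool [ 613. -202.    8.] 0.52
scene tip_tinner [753.  34.   1.] 0.69
top ball_1 [530. -87.  41.] 0.78
top ball_1 [ 521. -186.   42.] 0.78
top ball_1 [543.  10.  41.] 0.61
top mark_1 [ 624. -196.    8.] 0.85
top mark_1 [631. -97.  12.] 0.68
top mark_1 [637.   0.  12.] 0.63
top red_marker [ 381. -192.   -2.] 0.62
top red_marker [ 366. -274.    2.] 0.6
top red_marker [ 410. -339.   -1.] 0.56
top usb_stick [380. 111.   1.] 0.68
top wick_spool [368. -31.  -1.] 0.74
top tip_tinner [748.  34.   0.] 0.63
```

View pics/scene0.png

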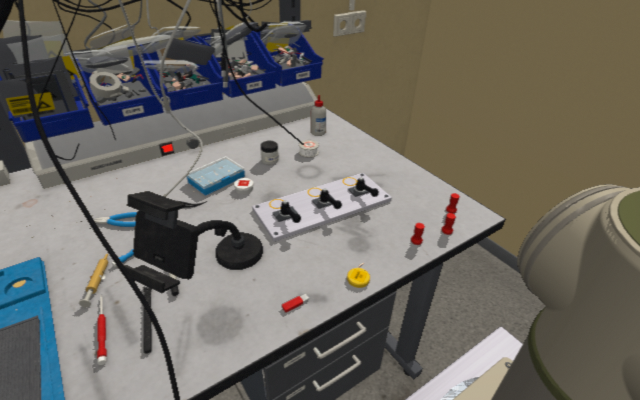

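View pics/top0.png

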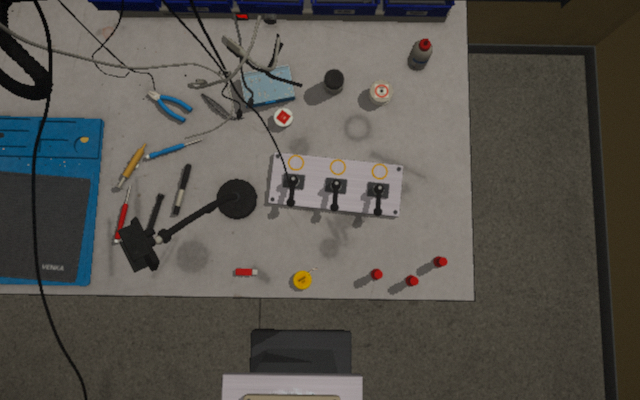

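Scene: three levers at top-view px (292,200), (335,205), (378,207), with the rings above them. The phone clamp spans (120–255,180–270).

There are three red pawns, at top px (376,274), (411,281) and (440,262). They sit about 425, 458 and 530 mm from the base. The one at (440,262) is farthest, so it fits the description. I'll confirm it in a crop and check for obstacles on the way.

```bash
cat >> h.py <<'E'
def cloud(c,d):
    k=eyes.get_calibration(c); K=np.array(k["intrinsics"]);R=np.array(k["R"]);t=np.array(k["t"])
    v,u=np.mgrid[:400,:640]; P=np.stack([(u-K[0,2])/K[0,0]*d,(v-K[1,2])/K[1,1]*d,d],-1)
    return (P-t.ravel())@R
E
python3 - <<'E'
from h import *
p,d=eyes.snapshot("top"); X=cloud("top",d); X[d==0]=np.nan
cv2.imwrite("pics/crop.png",cv2.resize(p[225:305,340:480,::-1],None,fx=5,fy=5,interpolation=cv2.INTER_CUBIC))
m=(X[...,2]>60)&(X[...,0]<720)
for x0 in range(0,700,100):
    print(x0,[int(np.nan_to_num(np.nanmax(np.where(m&(X[...,0]>=x0)&(X[...,0]<x0+100)&(X[...,1]>=y0)&(X[...,1]<y0+100),X[...,2],0)))) for y0 in range(-400,700,100)])
hsv=cv2.cvtColor(p,cv2.COLOR_RGB2HSV)
red=((hsv[...,0]<8)|(hsv[...,0]>172))&(hsv[...,1]>150)&(hsv[...,2]>60)
n,l,st,ce=cv2.connectedComponentsWithStats(red.astype(np.uint8))
for i in range(1,n):
    if st[i,4]>15 and ce[i][0]>340 and ce[i][1]>200:
        q=X[l==i]; h=q[q[:,2]>36]; print(ce[i],st[i,4],np.nanmedian(h,0).round(),np.nanmax(q[:,2]))
for n in ["ball_1","mark_1"]:
    for r in models.place_of(n,"top"): print(n,np.round(r["xyz"],1),round(r["confidence"],2))
E
```

```text
0 [0, 0, 0, 0, 0, 0, 0, 0, 0, 0, 0]
100 [0, 0, 0, 0, 0, 0, 0, 319, 0, 0, 0]
200 [0, 0, 0, 0, 0, 0, 0, 389, 0, 0, 0]
300 [0, 0, 0, 0, 0, 0, 274, 447, 0, 0, 0]
400 [0, 0, 0, 0, 0, 155, 277, 510, 0, 0, 0]
500 [0, 0, 0, 223, 247, 147, 617, 562, 0, 0, 0]
600 [0, 0, 0, 519, 651, 645, 714, 543, 436, 342, 0]
[439.9375     261.27083333] 96 [ 409. -336.   45.] 48.66769644394385
[376.14772727 273.78409091] 88 [ 378. -190.   43.] 49.52708877808907
[411.62637363 280.30769231] 91 [ 364. -270.   43.] 47.58585120762874
ball_1 [539.   10.9  44.6] 0.71
ball_1 [529.7 -88.5  42. ] 0.52
ball_1 [ 520.5 -189.8   42.7] 0.5
mark_1 [ 624.9 -195.7    5.6] 0.97
mark_1 [626.1 -96.9  16.3] 0.92
mark_1 [636.3   2.4  13.5] 0.72
```

View pics/crop.png

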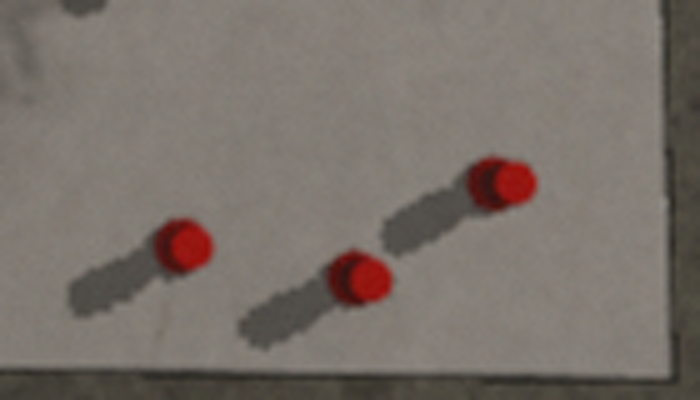

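The crop shows the pawn at crop px (505,182), the one farthest from the base, standing upright. Its world position is about (409,-336). Now I'll locate the hanging cables.

Run:
```python
from h import *
for c in ["top","scene"]:
    p,d=eyes.snapshot(c); X=cloud(c,d); X[d==0]=np.nan
    print(c)
    m=(X[...,2]>150)&(X[...,0]<700)&(X[...,0]>50)&(X[...,1]<700)&(X[...,1]>-450)
    q=X[m]; key=np.round(q/[80,80,80]).astype(int)
    for k in np.unique(key,axis=0):
        s=q[(key==k).all(1)]
        if len(s)>3: print(len(s),s.mean(0).round().astype(int).tolist(),end='; ')
```

```text
top
55 [181, 335, 300]; 99 [228, 338, 340]; 56 [266, 347, 370]; 161 [318, 355, 399]; 13 [348, 361, 415]; 107 [417, 263, 188]; 512 [416, 265, 249]; 273 [399, 310, 169]; 155 [426, 288, 270]; 56 [378, 358, 432]; 116 [416, 352, 456]; 14 [371, 361, 428]; 12 [491, 198, 152]; 412 [462, 239, 177]; 126 [449, 275, 242]; 8 [454, 282, 197]; 261 [456, 291, 256]; 226 [481, 338, 497]; 7 [518, 328, 522]; 83 [564, 8, 233]; 37 [588, 276, 594]; 44 [596, 269, 608]; 230 [555, 305, 554]; 53 [620, 29, 258]; 59 [668, 28, 500]; 216 [662, 16, 540]; 17 [645, 44, 274]; 136 [660, 70, 326]; 141 [663, 76, 403]; 272 [658, 79, 494]; 461 [666, 73, 550]; 100 [677, 102, 614]; 31 [670, 143, 417]; 15 [661, 125, 446]; 64 [670, 226, 494]; 129 [650, 240, 562]; 402 [623, 252, 647]; 250 [634, 247, 696]; 142 [628, 339, 500]; 737 [650, 335, 536]; 152 [659, 416, 417]; 110 [640, 376, 461]; 106 [673, 367, 535]; 57 [673, 453, 383]; 126 [691, 3, 397]; 16 [689, 9, 499]; 117 [690, 18, 544]; 23 [681, 67, 336]; 9 [682, 62, 370]; 72 [688, 69, 504]; 158 [688, 67, 537]; 71 [683, 97, 637]; 20 [694, 143, 157]; 12 [686, 163, 380]; 42 [686, 12
[... 362 characters left out ...]
9, 338]; 262 [266, 348, 369]; 502 [312, 356, 396]; 112 [347, 361, 414]; 376 [389, 272, 186]; 1267 [408, 267, 233]; 1496 [411, 304, 175]; 737 [425, 289, 246]; 119 [379, 359, 432]; 312 [415, 354, 455]; 101 [372, 361, 428]; 134 [477, 217, 162]; 39 [448, 275, 263]; 453 [453, 313, 183]; 737 [455, 299, 233]; 207 [459, 345, 483]; 83 [566, 10, 232]; 53 [619, 30, 256]; 25 [645, 45, 273]; 239 [658, 76, 330]; 234 [664, 79, 404]; 17 [661, 87, 443]; 109 [671, 143, 417]; 21 [663, 127, 444]; 118 [634, 356, 465]; 7 [644, 373, 438]; 136 [636, 365, 455]; 171 [692, 10, 401]; 74 [682, 72, 315]; 51 [682, 66, 393]; 23 [693, 149, 155]; 23 [697, 175, 354]; 70 [687, 165, 378]; 32 [696, 217, 431]; 25 [690, 219, 446];
```

>>> apply_moves([
  [0,0,-56,0,0,-0.03],
  [0,0,-56,0,0,-0.03],
  [0,0,-56,0,0,-0.03],
  [0,0,-56,0,0,-0.03],
  [0,0,-56,0,0,-0.032],
], fingers=0, grip_force=60)

```text
time: 1.78
tool_pos: [141.8, 582.7, 483.4]
tcp_rot: [180.0, 0.0, 175.1]
ft_force: [1.9, 0.5, -0.0]
finger_gap: 0.3
grip_force: 0.0
```

>>> apply_moves([
  [-29.5,-41,0,0,0,0],
  [-29.5,-41,0,0,0,0],
  [-29.5,-41,0,0,0,0],
  [-29.5,-41,0,0,0,0],
  [-29.5,-41,0,0,0,0],
])

```text
time: 2.4
tool_pos: [271.6, 364.5, 481.5]
tcp_rot: [180.0, 0.0, 175.0]
ft_force: [0.9, 0.5, 0.4]
finger_gap: -0.3
grip_force: 0.0
```

>>> apply_moves([
  [-29.5,-41,0,0,0,0],
  [-29.5,-41,0,0,0,0],
  [-29.5,-41,0,0,0,0],
  [-29.5,-41,0,0,0,0],
  [-29.5,-41,0,0,0,0],
])

```text
time: 3.02
tool_pos: [400.8, 147.4, 481.6]
tcp_rot: [180.0, 0.0, 175.0]
ft_force: [-0.4, 0.2, 0.2]
finger_gap: 0.0
grip_force: 0.0
```

>>> apply_moves([
  [-15,-26,33,0,0,0],
  [-15,-26,33,0,0,0],
  [-15,-26,33,0,0,0],
  [-15,-26,33,0,0,0],
  [-15,-26,33,0,0,0],
])

```text
time: 3.65
tool_pos: [464.0, 12.0, 315.5]
tcp_rot: [180.0, 0.0, 175.0]
ft_force: [1.0, -0.6, -0.3]
finger_gap: -0.2
grip_force: 0.0
```

>>> apply_moves([
  [-15,-26,33,0,0,0],
  [-15,-26,33,0,0,0],
  [-15,-26,33,0,0,0],
  [-15,-26,33,0,0,0],
  [-15,-26,33,0,0,0],
])

```text
time: 4.28
tool_pos: [527.5, -124.0, 150.5]
tcp_rot: [-180.0, 0.0, 175.0]
ft_force: [0.1, 0.6, -0.6]
finger_gap: 0.2
grip_force: 0.0
```

Run:
```python
from h import *
s=sense();x,y,z=s["tool_pos"];print(s["tool_pos"],s["ft_force"],"f",.9962*x-.0872*y,.0872*x+.9962*y)
p,d=eyes.snapshot("wrist"); cv2.imwrite("pics/w1.png",p[:,:,::-1])
for n in ["ball_1","mark_1"]:
    for r in models.place_of(n,"wrist"):
        X=np.array(r["xyz"]);print(n,X.round(1),round(r["confidence"],2),"f",(.9962*X[0]-.0872*X[1]).round(1),(.0872*X[0]+.9962*X[1]).round(1))
```

```text
[ 527.53048386 -124.03005478  150.50587867] [ 0.14960339  0.60635389 -0.59307632] f 536.3412887948081 -77.55808237923307
ball_1 [ 521.3 -192.6   43.5] 0.89 f 536.1 -146.4
ball_1 [539.2   8.9  43.2] 0.84 f 536.4 55.9
ball_1 [530.1 -89.6  42.1] 0.74 f 535.9 -43.0
mark_1 [ 621.5 -192.8   13.2] 0.92 f 636.0 -137.9
mark_1 [636.8   0.9  13.3] 0.68 f 634.3 56.4
mark_1 [ 629.5 -100.2   11.8] 0.57 f 635.8 -44.9
```

View pics/w1.png

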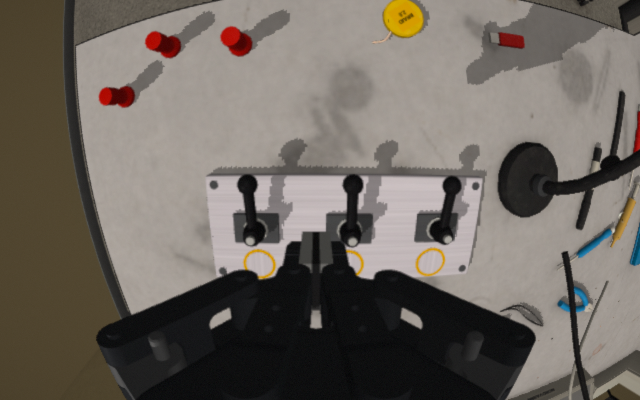

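The wrist view shows the closed fingers at (316,245), clear between lever 2 at (350,205) and lever 3 at (250,205). I'll descend and push lever 2.

>>> apply_moves([
  [0,0,30,0,0,0],
  [0,0,30,0,0,0],
  [0,0,30,0,0,0],
  [0,0,24,0,0,0],
  [0,0,0,0,0,0],
])

```text
time: 5.05
tool_pos: [526.2, -121.9, 36.8]
tcp_rot: [180.0, -0.1, 175.1]
ft_force: [-0.3, 0.6, 0.7]
finger_gap: -0.1
grip_force: 0.0
```

>>> apply_moves([
  [0,1.5,0,0,0,0],
  [0,1.5,0,0,0,0],
  [0,1.5,0,0,0,0],
  [0,1,0,0,0,0],
  [0,0,0,0,0,0],
])

```text
time: 5.68
tool_pos: [527.6, -117.5, 37.5]
tcp_rot: [-180.0, 0.0, 175.0]
ft_force: [0.1, -0.4, 1.1]
finger_gap: -0.3
grip_force: 0.0
```

>>> apply_moves([
  [0,1,0,0,0,0],
  [0,1,0,0,0,0],
  [0,1,0,0,0,0],
  [0,1,0,0,0,0],
  [0,0,0,0,0,0],
])

```text
time: 6.3
tool_pos: [528.0, -113.5, 37.4]
tcp_rot: [-180.0, -0.0, 175.0]
ft_force: [0.3, -0.0, -0.1]
finger_gap: -0.4
grip_force: 0.0
```

>>> apply_moves([
  [0,1,0,0,0,0],
  [0,1,0,0,0,0],
  [0,1,0,0,0,0],
  [0,1,0,0,0,0],
  [0,0,0,0,0,0],
])

```text
time: 6.92
tool_pos: [528.3, -109.5, 37.4]
tcp_rot: [180.0, -0.0, 175.0]
ft_force: [-0.7, -0.3, 0.4]
finger_gap: 0.1
grip_force: 0.0
```

>>> apply_moves([
  [0,1,0,0,0,0],
  [0,1,0,0,0,0],
  [0,1,0,0,0,0],
  [0,0,0,0,0,0],
  [0,0,0,0,0,0],
])

```text
time: 7.55
tool_pos: [528.6, -106.6, 37.4]
tcp_rot: [-180.0, 0.0, 175.0]
ft_force: [0.7, 0.4, -0.4]
finger_gap: 0.5
grip_force: 0.0
```

>>> apply_moves([
  [0,1,0,0,0,0],
  [0,1,0,0,0,0],
  [0,1,0,0,0,0],
  [0,0,0,0,0,0],
  [0,0,0,0,0,0],
])

```text
time: 8.18
tool_pos: [528.8, -103.6, 37.4]
tcp_rot: [180.0, -0.0, 175.0]
ft_force: [0.2, -0.3, -0.7]
finger_gap: 0.2
grip_force: 0.0
```

>>> apply_moves([
  [0,1,0,0,0,0],
  [0,1,0,0,0,0],
  [0,1,0,0,0,0],
  [0,0,0,0,0,0],
  [0,0,0,0,0,0],
])

```text
time: 8.8
tool_pos: [529.1, -100.6, 37.4]
tcp_rot: [180.0, 0.0, 175.0]
ft_force: [-0.0, 0.8, 0.2]
finger_gap: -0.3
grip_force: 0.0
```

Run:
```python
from h import *
p,d=eyes.snapshot("wrist")
for r in models.place_of("ball_2","wrist"): print(np.array(r["xyz"]).round(1),round(r["confidence"],2))
cv2.imwrite("pics/w2.png",cv2.resize(p[120:320,200:480,::-1],None,fx=2.5,fy=2.5,interpolation=cv2.INTER_CUBIC))
```

```text
[530.7 -87.9  40.8] 0.91
[ 523.2 -191.    44.5] 0.77
[540.2  11.   44.5] 0.75
[628.8 -96.   10. ] 0.61
```

View pics/w2.png

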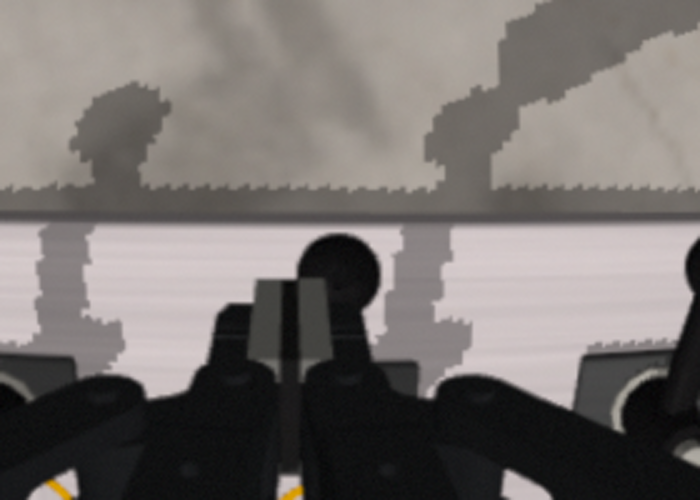

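The crop shows the fingertips at (290,300) right beside ball 2 at (340,275), about to touch or just touching, with no force yet. I'll keep pushing in small steps.

>>> apply_moves([
  [0,1,0,0,0,0],
  [0,1,0,0,0,0],
  [0,1,0,0,0,0],
  [0,0,0,0,0,0],
  [0,0,0,0,0,0],
])

```text
time: 9.52
tool_pos: [529.4, -97.7, 37.4]
tcp_rot: [-180.0, 0.0, 175.0]
ft_force: [-0.3, -0.2, 0.8]
finger_gap: 0.1
grip_force: 0.0
```

>>> apply_moves([
  [0,1,0,0,0,0],
  [0,1,0,0,0,0],
  [0,1,0,0,0,0],
  [0,0,0,0,0,0],
  [0,0,0,0,0,0],
])

```text
time: 10.15
tool_pos: [529.6, -94.7, 37.4]
tcp_rot: [180.0, 0.0, 175.0]
ft_force: [0.1, 0.2, -0.6]
finger_gap: 0.1
grip_force: 0.0
```

Run:
```python
from h import *
for i in range(3): print(sense()["ft_force"].round(2) if hasattr(sense()["ft_force"],'round') else sense()["ft_force"]); p,d=eyes.snapshot("wrist")
for r in models.place_of("ball_2","wrist"): print(np.array(r["xyz"]).round(1),round(r["confidence"],2))
```

```text
[ 0.08  0.2  -0.64]
[ 0.3  -0.67  0.44]
[0.24 0.75 0.09]
[534.  -89.2  40.4] 0.98
[540.   10.5  48. ] 0.68
```

Run:
```python
from h import *
p,d=eyes.snapshot("wrist");q,_=eyes.snapshot("scene")
cv2.imwrite("pics/w3.png",np.hstack([cv2.resize(p[140:300,230:390,::-1],(400,400),interpolation=cv2.INTER_CUBIC),cv2.resize(q[150:230,280:360,::-1],(400,400),interpolation=cv2.INTER_CUBIC)]))
```

```text
(no output)
```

View pics/w3.png

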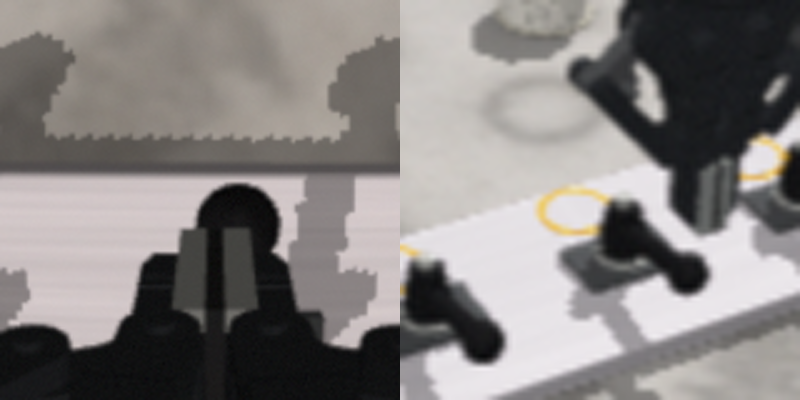

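```bash
cat >> h.py <<'E'
from scipy.spatial.transform import Rotation as Ro
def wproj(W,s=None):
    s=s or sense(); k=eyes.get_calibration("wrist");M=np.array(k["mount"]);K=np.array(k["intrinsics"])
    R=Ro.from_euler("xyz",s["tcp_rot"],degrees=True).as_matrix()
    T=(np.atleast_2d(W)-s["tool_pos"])@R; C=(T-M[:3,3])@M[:3,:3]
    th=np.arctan2(np.hypot(C[:,0],C[:,1]),C[:,2]);ph=np.arctan2(C[:,1],C[:,0])
    return np.c_[K[0,2]+K[0,0]*th*np.cos(ph),K[1,2]+K[1,1]*th*np.sin(ph)]
def sproj(W,c="scene"):
    k=eyes.get_calibration(c);P=np.atleast_2d(W)@np.array(k["R"]).T+np.ravel(k["t"]);K=np.array(k["intrinsics"])
    q=P@K.T;return q[:,:2]/q[:,2:]
E
python3 - <<'E'
from h import *
s=sense();t=np.array(s["tool_pos"])
k=eyes.get_calibration("wrist");print(np.round(k["mount"],2),np.round(k["intrinsics"],1))
print("tcp",wproj(t,s),sproj(t),"ball",wproj([530.5,-89,42],s),sproj([530.5,-89,42]))
_,d=eyes.snapshot("scene");X=cloud("scene",d)
for r in range(184,200,2): print(r,[X[r,c].round().astype(int).tolist() for c in (336,339,342,345)])
_,d=eyes.snapshot("wrist");print(d[225:245:4,300:330:4])
E
```

```text
[[   0.     -0.96   -0.26   67.16]
 [   1.     -0.      0.      0.31]
 [  -0.     -0.26    0.96 -172.7 ]
 [   0.      0.      0.      1.  ]] [[309.7   0.  315.5]
 [  0.  309.7 195.4]
 [  0.    0.    1. ]]
tcp [[314.87289172 227.53717076]] [[339.09736326 205.63332942]] ball [[324.70837181 231.01449917]] [[336.8892998  204.62825713]]
184 [[528, -81, 102], [525, -87, 101], [522, -92, 101], [519, -98, 101]]
186 [[527, -81, 97], [525, -87, 96], [521, -92, 97], [518, -97, 96]]
188 [[527, -81, 92], [524, -87, 91], [520, -92, 92], [519, -99, 90]]
190 [[525, -80, 88], [523, -86, 87], [520, -92, 87], [520, -101, 83]]
192 [[524, -80, 84], [526, -89, 79], [521, -93, 81], [520, -100, 79]]
194 [[526, -81, 77], [524, -88, 75], [522, -94, 75], [583, -154, 13]]
196 [[588, -131, 13], [523, -87, 71], [522, -95, 69], [577, -149, 13]]
198 [[582, -126, 13], [576, -131, 15], [576, -139, 11], [572, -145, 12]]
[[210.87685 209.7141  211.00328 173.32932 171.22903 171.306   170.1051
  170.87332]
 [211.4934  211.49031 211.16678 172.01654 171.42683 171.25922 170.4421
  168.8877 ]
 [212.75865 146.56757 146.65543 145.77113 146.42268 146.39786 145.90132
  147.19199]
 [212.8174  140.1767  140.63577 139.54028 140.10199 140.61826 141.442
  140.25545]
 [148.28427 136.14157 136.02106 136.57547 136.43776 136.62209 137.665
  137.26584]]
```

Both cameras put the true closed fingertips about 31 mm above the reported TCP (tip at z≈67). So I've been passing over the ball without touching it. I'll back off and go lower.

>>> apply_moves([
  [0,-13,0,0,0,0],
  [0,-13,0,0,0,0],
  [0,0,11,0,0,0],
  [0,0,11,0,0,0],
  [0,0,8,0,0,0],
])

```text
time: 11.18
tool_pos: [526.5, -120.1, 5.8]
tcp_rot: [180.0, -0.1, 175.0]
ft_force: [0.3, -0.5, -0.7]
finger_gap: -0.2
grip_force: 0.0
```

Run:
```python
from h import *
print(sense()["tool_pos"],sense()["ft_force"])
_,d=eyes.snapshot("scene");X=cloud("scene",d)
for r in range(190,212,2): print(r,[X[r,c].round().astype(int).tolist() for c in range(342,358,3)])
```

```text
[ 526.5148076  -120.13654848    5.84393115] [ 0.2574903  -0.46721904 -0.71004774]
190 [[519, -91, 88], [516, -97, 87], [516, -105, 84], [516, -113, 81], [517, -122, 77], [572, -182, 21]]
192 [[519, -91, 83], [528, -107, 71], [516, -105, 79], [517, -115, 75], [518, -124, 71], [569, -179, 18]]
194 [[587, -148, 13], [529, -109, 64], [523, -112, 67], [518, -116, 68], [519, -125, 64], [563, -174, 18]]
196 [[582, -144, 12], [526, -106, 62], [522, -111, 62], [517, -116, 64], [518, -125, 59], [562, -174, 12]]
198 [[573, -137, 14], [524, -106, 57], [521, -112, 57], [519, -118, 55], [517, -125, 54], [556, -169, 12]]
200 [[569, -134, 12], [525, -107, 51], [522, -112, 51], [516, -116, 53], [516, -125, 49], [551, -165, 11]]
202 [[564, -130, 11], [525, -107, 45], [524, -114, 43], [516, -117, 47], [546, -152, 13], [543, -158, 13]]
204 [[557, -126, 11], [551, -129, 14], [519, -111, 42], [518, -119, 40], [541, -148, 12], [538, -155, 12]]
206 [[548, -119, 14], [547, -127, 11], [543, -132, 12], [537, -136, 14], [535, -144, 12], [531, -149, 12]]
208 [[544, -115, 13], [541, -122, 11], [538, -128, 11], [532, -132, 14], [529, -139, 12], [526, -145, 11]]
210 [[538, -111, 12], [534, -117, 12], [533, -124, 10], [526, -128, 13], [525, -136, 10], [524, -144, 8]]
```

>>> apply_moves([
  [0,2,3,0,0,0],
  [0,2,0,0,0,0],
  [0,2,0,0,0,0],
  [0,1,0,0,0,0],
  [0,0,0,0,0,0],
])

```text
time: 11.85
tool_pos: [528.2, -113.6, 4.6]
tcp_rot: [-180.0, 0.0, 175.0]
ft_force: [0.6, 0.8, 0.2]
finger_gap: 0.2
grip_force: 0.0
```

>>> apply_moves([
  [0,1,0,0,0,0],
  [0,1,0,0,0,0],
  [0,1,0,0,0,0],
  [0,1,0,0,0,0],
  [0,0,0,0,0,0],
])

```text
time: 12.48
tool_pos: [528.2, -109.7, 4.4]
tcp_rot: [-180.0, -0.0, 175.0]
ft_force: [-2.0, -2.5, 0.1]
finger_gap: -0.0
grip_force: 1.2
```

>>> apply_moves([
  [0,1,0,0,0,0],
  [0,1,0,0,0,0],
  [0,1,0,0,0,0],
  [0,0,0,0,0,0],
  [0,0,0,0,0,0],
])

```text
time: 13.1
tool_pos: [528.1, -108.0, 4.4]
tcp_rot: [-179.9, -0.0, 175.0]
ft_force: [-3.6, -8.2, 1.4]
finger_gap: 0.2
grip_force: 4.3
```

Lever 2 is tight: about 8 N after 2 mm, roughly 3 N/mm. Now lever 3.

>>> apply_moves([
  [0,-10,0,0,0,0],
  [0,0,-40,0,0,0],
  [0,-51,0,0,0,0],
  [0,-51,0,0,0,0],
  [0,0,0,0,0,0],
])

```text
time: 13.72
tool_pos: [518.9, -221.4, 44.9]
tcp_rot: [-180.0, 0.1, 174.8]
ft_force: [-0.1, -0.4, 0.0]
finger_gap: 0.1
grip_force: 0.0
```

>>> apply_moves([
  [0,0,20,0,0,0],
  [0,0,20,0,0,0],
  [0,1,0,0,0,0],
  [0,1,0,0,0,0],
  [0,0,0,0,0,0],
])

```text
time: 14.35
tool_pos: [519.7, -216.1, 5.1]
tcp_rot: [-180.0, 0.1, 175.1]
ft_force: [-0.7, 0.5, 0.0]
finger_gap: 0.1
grip_force: 0.0
```

>>> apply_moves([
  [0,1.3,0,0,0,0],
  [0,1.3,0,0,0,0],
  [0,1.3,0,0,0,0],
  [0,1,0,0,0,0],
  [0,0,0,0,0,0],
])

```text
time: 14.98
tool_pos: [519.5, -211.3, 4.4]
tcp_rot: [-180.0, 0.0, 175.0]
ft_force: [-0.5, 0.3, -0.6]
finger_gap: 0.0
grip_force: 0.1
```

>>> apply_moves([
  [0,1,0,0,0,0],
  [0,1,0,0,0,0],
  [0,1,0,0,0,0],
  [0,1,0,0,0,0],
  [0,0,0,0,0,0],
])

```text
time: 15.6
tool_pos: [519.8, -207.2, 4.4]
tcp_rot: [180.0, 0.0, 175.0]
ft_force: [-1.8, -0.6, 0.7]
finger_gap: -0.0
grip_force: 0.6
```

>>> apply_moves([
  [0,1,0,0,0,0],
  [0,1,0,0,0,0],
  [0,1,0,0,0,0],
  [0,1,0,0,0,0],
  [0,0,0,0,0,0],
])

```text
time: 16.23
tool_pos: [520.2, -203.2, 4.4]
tcp_rot: [180.0, 0.0, 175.0]
ft_force: [-1.5, -1.1, 0.5]
finger_gap: -0.1
grip_force: 0.5
```

>>> apply_moves([
  [0,1,0,0,0,0],
  [0,1,0,0,0,0],
  [0,0,0,0,0,0],
  [0,0,0,0,0,0],
  [0,0,0,0,0,0],
])

```text
time: 16.85
tool_pos: [520.4, -201.3, 4.4]
tcp_rot: [180.0, 0.0, 175.0]
ft_force: [-0.8, -0.2, -0.8]
finger_gap: -0.0
grip_force: 0.4
```

Lever 3 moves freely at about 1.5 N over 8 mm, so it is the loose one. I'll run it round along its arc.

>>> apply_moves([
  [1.1,3,0,0,0,0.055],
  [1.1,3,0,0,0,0.055],
  [1.1,3,0,0,0,0.055],
  [1.1,3,0,0,0,0.055],
  [0,0,0,0,0,0],
])

```text
time: 17.48
tool_pos: [518.4, -188.8, 4.6]
tcp_rot: [180.0, 0.0, 162.5]
ft_force: [0.3, -0.4, 1.2]
finger_gap: 0.1
grip_force: 0.3
```

>>> apply_moves([
  [0.4,1.1,0,0,0,0.02],
  [0.4,1.1,0,0,0,0.02],
  [0.4,1.1,0,0,0,0.02],
  [0.4,1.1,0,0,0,0.02],
  [0,0,0,0,0,0],
])

```text
time: 18.1
tool_pos: [517.9, -184.0, 4.4]
tcp_rot: [180.0, -0.0, 157.8]
ft_force: [0.5, -1.1, -0.3]
finger_gap: 0.1
grip_force: 0.6
```

>>> apply_moves([
  [0.4,1.1,0,0,0,0.02],
  [0.4,1.1,0,0,0,0.02],
  [0.4,1.1,0,0,0,0.02],
  [0,0,0,0,0,0],
  [0,0,0,0,0,0],
])

```text
time: 18.73
tool_pos: [518.1, -180.5, 4.3]
tcp_rot: [180.0, -0.0, 154.4]
ft_force: [0.1, -1.8, 0.8]
finger_gap: -0.2
grip_force: 0.5
```

>>> apply_moves([
  [0.4,1.1,0,0,0,0.02],
  [0.4,1.1,0,0,0,0.02],
  [0.4,1.1,0,0,0,0.02],
  [0,0,0,0,0,0],
  [0,0,0,0,0,0],
])

```text
time: 19.35
tool_pos: [518.5, -177.0, 4.4]
tcp_rot: [180.0, -0.0, 151.0]
ft_force: [0.7, -1.1, 0.0]
finger_gap: 0.4
grip_force: 0.4
```

>>> apply_moves([
  [0.4,1.1,0,0,0,0.02],
  [0.4,1.1,0,0,0,0.02],
  [0.4,1.1,0,0,0,0.02],
  [0,0,0,0,0,0],
  [0,0,0,0,0,0],
])

```text
time: 19.98
tool_pos: [519.2, -173.6, 4.4]
tcp_rot: [180.0, -0.0, 147.5]
ft_force: [-0.1, -1.9, -0.2]
finger_gap: 0.2
grip_force: 0.6
```

Run:
```python
from h import *
s=sense(); print(s["ft_force"])
p,d=eyes.snapshot("wrist");q,_=eyes.snapshot("scene")
for r in models.place_of("ball_3","wrist"): print(np.array(r["xyz"]).round(1),round(r["confidence"],2))
cv2.imwrite("pics/w4.png",np.hstack([cv2.resize(p[140:300,230:390,::-1],(400,400),interpolation=cv2.INTER_CUBIC),cv2.resize(q[150:230,310:390,::-1],(400,400),interpolation=cv2.INTER_CUBIC)]))
```

```text
[-0.06070391 -1.89116632 -0.16147654]
[531.6 -85.8  42. ] 0.95
[540.2  10.6  45.8] 0.71
[ 539.1 -157.2   44.9] 0.67
[ 409.3 -335.5   -3.2] 0.15
```

View pics/w4.png

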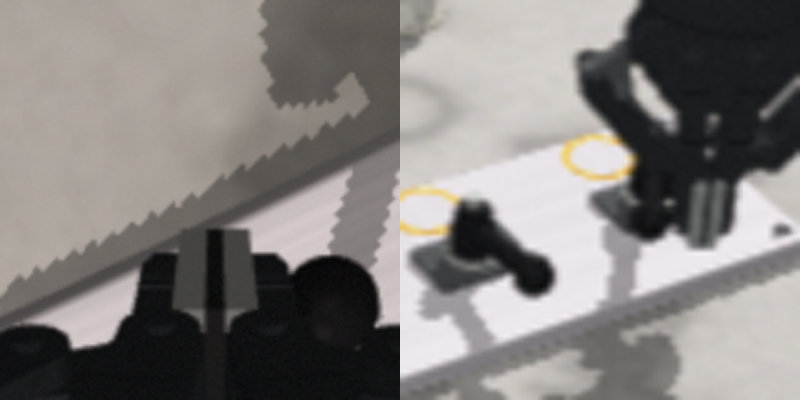

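The crop shows lever 3 turned about 0.7 rad, with its ball at (335,300) against the right-hand finger. I'll continue, shifting slightly inward to centre the contact.

>>> apply_moves([
  [-1,1.1,0,0,0,0.02],
  [-1,1.1,0,0,0,0.02],
  [-1,1.1,0,0,0,0.02],
  [0,0,0,0,0,0],
  [0,0,0,0,0,0],
])

```text
time: 20.75
tool_pos: [521.6, -172.8, 3.8]
tcp_rot: [-179.9, -0.2, 144.0]
ft_force: [-8.9, -3.0, 4.9]
finger_gap: 0.1
grip_force: 4.6
```

>>> apply_moves([
  [-0.5,1.1,0,0,0,0.02],
  [-0.5,1.1,0,0,0,0.02],
  [-0.5,1.1,0,0,0,0.02],
  [0,0,0,0,0,0],
  [0,0,0,0,0,0],
])

```text
time: 21.38
tool_pos: [522.6, -171.8, 3.3]
tcp_rot: [-179.7, -0.3, 140.6]
ft_force: [-18.7, -7.0, 8.5]
finger_gap: 0.1
grip_force: 9.5
```

Firm: about 20 N against the stop. I'll release straight back and lift clear.

>>> apply_moves([
  [0,-6,0,0,0,0],
  [0,-10,0,0,0,0],
  [0,0,-50,0,0,0],
  [0,0,-50,0,0,0],
  [0,0,-30,0,0,0],
])

```text
time: 22.0
tool_pos: [517.9, -183.9, 137.7]
tcp_rot: [179.9, 0.2, 140.6]
ft_force: [0.4, -0.5, -0.4]
finger_gap: 0.1
grip_force: 0.0
```

Run:
```python
from h import *
print(sense()["tool_pos"],sense()["ft_force"],sense()["joint_pos"])
for c in ["wrist","top"]:
    p,d=eyes.snapshot(c)
    for n in ["ball_1","mark_1","red_marker"]:
        for r in models.place_of(n,c): print(c,n,np.array(r["xyz"]).round(1),round(r["confidence"],2))
```

```text
[ 517.90133469 -183.89667819  137.70331979] [ 0.35981492 -0.53763876 -0.35737028] [-2.49132232e+01  1.64705371e+00  9.81264480e+01  2.63730243e-02
  7.99863601e+01 -7.55465659e+01]
wrist ball_1 [ 537.1 -156.8   41.8] 0.83
wrist ball_1 [539.    8.8  43.9] 0.63
wrist ball_1 [531.9 -88.3  42.2] 0.63
wrist mark_1 [630.2 -95.9  10.7] 0.91
wrist mark_1 [ 621.7 -195.7   12.6] 0.73
wrist mark_1 [6.404e+02 4.000e-01 1.200e+01] 0.64
wrist red_marker [ 409.1 -334.    -2.5] 0.96
wrist red_marker [ 366.3 -272.4   -1. ] 0.85
wrist red_marker [ 379.5 -189.2   -1.7] 0.55
top ball_1 [543.2   9.9  44.5] 0.6
top ball_1 [528.7 -83.2  43.9] 0.45
top mark_1 [639.3   4.   10.9] 0.81
top mark_1 [528.1 -85.1  42.3] 0.63
top mark_1 [ 3.682e+02 -3.280e+01 -2.000e-01] 0.62
top mark_1 [629.6 -92.6  16.3] 0.59
top red_marker [ 381.6 -192.4   -0.7] 0.65
```

>>> apply_moves([
  [-3,-46.5,10,0,0,0],
  [-3,-46.5,10,0,0,0],
  [-3,-46.5,20,0,0,0],
  [-3,-46.5,30,0,0,0],
  [0,0,0,0,0,0],
], fingers=55, grip_force=25)

```text
time: 23.02
tool_pos: [403.8, -334.8, 60.3]
tcp_rot: [180.0, -0.4, 140.4]
ft_force: [0.4, -0.7, 0.7]
finger_gap: 55.2
grip_force: 0.0
```

Run:
```python
from h import *
s=sense();t=np.array(s["tool_pos"]);print(t,s["finger_gap"])
p,d=eyes.snapshot("wrist");q,ds=eyes.snapshot("scene")
R=Ro.from_euler("xyz",s["tcp_rot"],degrees=True).as_matrix()
for r in models.place_of("red_marker","wrist"):
    X=np.array(r["xyz"]);print(X.round(1),round(r["confidence"],2),"tool",((X-t)@R).round(1))
X=cloud("scene",ds); m=(np.hypot(X[...,0]-t[0],X[...,1]-t[1])<60)&(X[...,2]>55)&(X[...,2]<300)&(ds>0)
Q=(X[m]-t)@R; print("tips: tool z max",np.sort(Q[:,2])[-12:].round(1), "at y",Q[np.argsort(Q[:,2])[-12:],1].round())
cv2.imwrite("pics/w5.png",np.hstack([cv2.resize(p[100:340,160:480,::-1],(480,360)),cv2.resize(q[160:260,390:490,::-1],(320,360),interpolation=cv2.INTER_CUBIC)[:,:320]]))
```

```text
[ 403.79073774 -334.7623443    60.30717945] 55.18919529582072
[ 366.1 -273.6    0.5] 0.93 tool [67.6 23.1 60.3]
[ 380.9 -191.6   -0. ] 0.8 tool [108.4  95.8  61.1]
tips: tool z max [] at y []
```

View pics/w5.png

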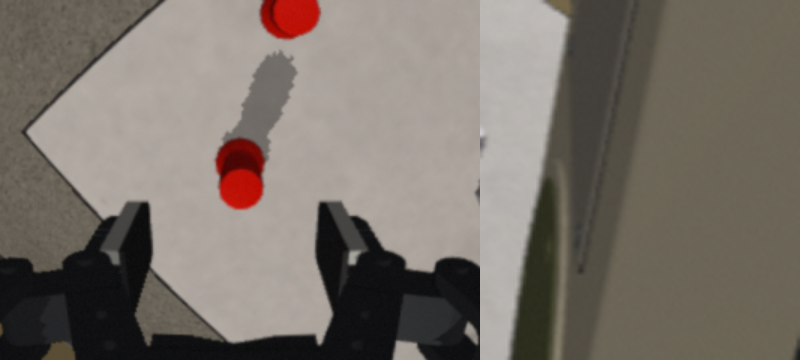

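The marker stands between the open fingers, head at crop (241,188). The neighbouring pawn at (295,12) is well clear. I'll centre over it and descend.

>>> apply_moves([
  [-4.5,3.7,0,0,0,0],
  [0,0,25,0,0,0],
  [0,0,25,0,0,0],
  [0,0,20,0,0,0],
  [0,0,0,0,0,0],
])

```text
time: 23.8
tool_pos: [413.7, -333.0, -6.7]
tcp_rot: [180.0, -0.1, 140.7]
ft_force: [-0.4, 0.7, 0.1]
finger_gap: 55.1
grip_force: 0.0
```

Run:
```python
from h import *
s=sense();print(s["tool_pos"],s["ft_force"])
p,d=eyes.snapshot("wrist")
cv2.imwrite("pics/w6.png",cv2.resize(p[140:300,200:440,::-1],(720,480),interpolation=cv2.INTER_CUBIC))
```

```text
[ 413.73559433 -333.03612965   -6.72911905] [-0.41115048  0.72420529  0.09677066]
```

View pics/w6.png

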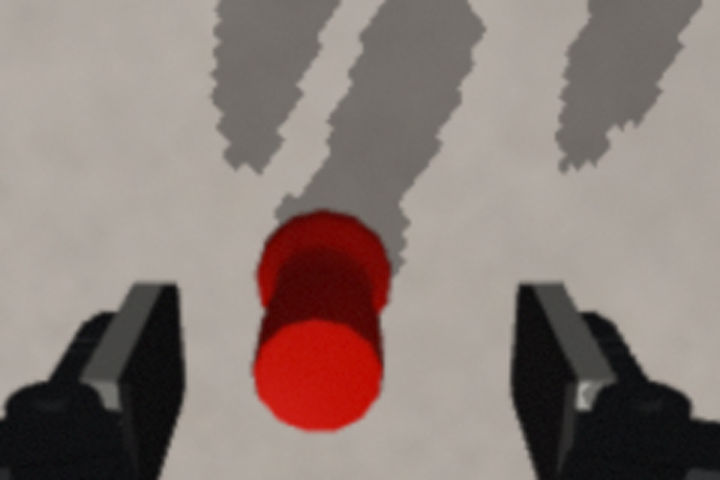

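>>> apply_moves([
  [3.4,-3.7,0,0,0,0],
  [0,0,7,0,0,0],
  [0,0,0,0,0,0],
  [0,0,0,0,0,0],
  [0,0,0,0,0,0],
])

```text
time: 24.48
tool_pos: [408.9, -335.5, -12.5]
tcp_rot: [-180.0, 0.0, 140.6]
ft_force: [-0.8, 0.6, -0.4]
finger_gap: 55.0
grip_force: 0.0
```

>>> apply_moves([
  [0,0,0,0,0,0],
  [0,0,0,0,0,0],
  [0,0,0,0,0,0],
  [0,0,0,0,0,0],
  [0,0,0,0,0,0],
], fingers=5, grip_force=25)

```text
time: 25.1
tool_pos: [408.8, -335.5, -12.5]
tcp_rot: [-180.0, 0.0, 140.7]
ft_force: [-0.1, 0.5, 2.3]
finger_gap: 18.8
grip_force: 25.1
```

>>> apply_moves([
  [0,0,-10,0,0,0],
  [0,0,-30,0,0,0],
  [0,0,-40,0,0,0],
  [0,0,-20,0,0,0],
  [0,0,0,0,0,0],
])

```text
time: 25.72
tool_pos: [410.1, -336.7, 90.0]
tcp_rot: [-180.0, 0.3, 140.7]
ft_force: [0.0, -0.4, -1.2]
finger_gap: 18.8
grip_force: 25.0
```

>>> apply_moves([
  [-15.3,48.7,0,0,0,0],
  [-15.3,48.7,0,0,0,0],
  [-15.3,48.7,0,0,0,0],
  [-15.3,48.7,0,0,0,0],
  [-15.3,48.7,0,0,0,0],
])

```text
time: 26.35
tool_pos: [622.6, -194.2, 85.5]
tcp_rot: [-180.0, -0.1, 140.6]
ft_force: [-0.2, 0.0, 0.9]
finger_gap: 18.9
grip_force: 25.0
```

>>> apply_moves([
  [0,0,20,0,0,0],
  [0,0,20,0,0,0],
  [0,0,15,0,0,0],
  [0,0,0,0,0,0],
  [0,0,0,0,0,0],
])

```text
time: 26.98
tool_pos: [622.3, -196.3, 32.9]
tcp_rot: [180.0, 0.0, 140.6]
ft_force: [0.2, 0.2, -0.5]
finger_gap: 18.8
grip_force: 25.0
```

Run:
```python
from h import *
s=sense();t=np.array(s["tool_pos"]);print(t,s["tcp_rot"],s["finger_gap"],s["grip_force"])
p,d=eyes.snapshot("wrist")
R=Ro.from_euler("xyz",s["tcp_rot"],degrees=True).as_matrix()
for n in ["mark_3","ball_3","red_marker"]:
  for r in models.place_of(n,"wrist"):
    X=np.array(r["xyz"]);print(n,X.round(1),round(r["confidence"],2),"tool",((X-t)@R).round(1))
c=[wproj([622.5,-196,12],s)[0].round(),wproj([t[0],t[1],t[2]+12.5],s)[0].round()]
print(c)
cv2.imwrite("pics/w7.png",cv2.resize(p[140:340,160:460,::-1],(780,520),interpolation=cv2.INTER_CUBIC))
```

```text
[ 622.26910727 -196.34664912   32.94903211] [1.79990160e+02 3.70060365e-02 1.40593750e+02] 18.796420216160286 24.99454883960425
mark_3 [ 620.9 -195.5   14.7] 0.94 tool [ 1.6 -0.2 18.2]
mark_3 [627.4 -97.4   9.8] 0.63 tool [58.9 79.7 23.1]
ball_3 [ 539.5 -160.4   41.6] 0.71 tool [ 86.8 -24.8  -8.7]
red_marker [ 367.3 -271.5    0.4] 0.89 tool [ 149.3 -219.9   32.4]
red_marker [ 622.8 -193.3   44.2] 0.65 tool [  1.5   2.7 -11.3]
[array([316., 216.]), array([315., 236.])]
```

View pics/w7.png

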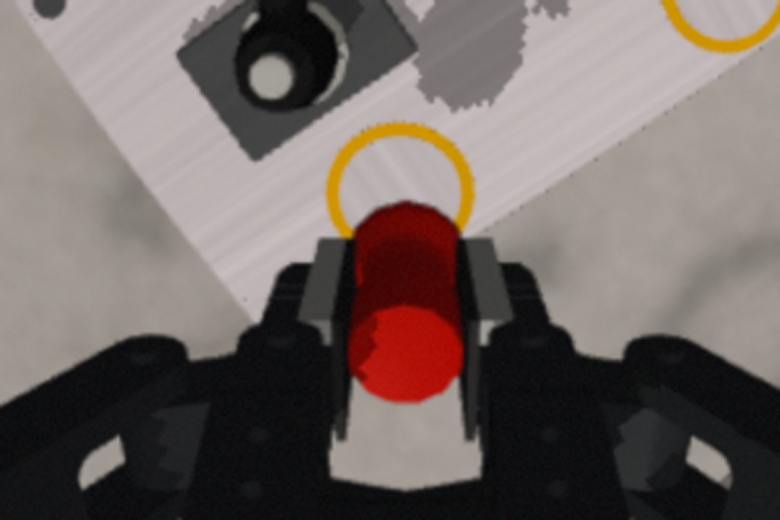

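The ring is centred at crop (400,195), matching my estimate, and the marker is upright in the grip with its foot at (407,250). I'll lower it and release.

>>> apply_moves([
  [0,0,15,0,0,0],
  [0,0,12,0,0,0],
  [0,0,4.5,0,0,0],
  [0,0,1,0,0,0],
  [0,0,0,0,0,0],
])

```text
time: 27.8
tool_pos: [622.2, -195.5, -0.5]
tcp_rot: [-180.0, -0.0, 140.7]
ft_force: [-0.7, -0.4, -0.2]
finger_gap: 18.6
grip_force: 25.0
```

>>> apply_moves([
  [0,0,0.5,0,0,0],
  [0,0,0.5,0,0,0],
  [0,0,0,0,0,0],
  [0,0,0,0,0,0],
  [0,0,0,0,0,0],
])

```text
time: 28.42
tool_pos: [622.5, -195.7, -0.5]
tcp_rot: [180.0, 0.0, 140.7]
ft_force: [-2.6, 0.8, 5.6]
finger_gap: 19.0
grip_force: 25.4
```

Contact with the plate (5.6 N up). Releasing.

>>> apply_moves([
  [0,0,0,0,0,0],
  [0,0,0,0,0,0],
  [0,0,0,0,0,0],
  [0,0,0,0,0,0],
  [0,0,0,0,0,0],
], fingers=50)

```text
time: 29.05
tool_pos: [622.3, -195.6, -1.1]
tcp_rot: [180.0, -0.0, 140.6]
ft_force: [0.3, 0.4, -0.5]
finger_gap: 49.7
grip_force: 0.0
```

>>> apply_moves([
  [0,0,-20,0,0,0],
  [0,0,-40,0,0,0],
  [0,0,-50,0,0,0],
  [0,0,-30,0,0,0],
  [0,0,0,0,0,0],
])

```text
time: 29.68
tool_pos: [625.1, -196.7, 145.0]
tcp_rot: [179.8, 0.5, 140.7]
ft_force: [0.4, 0.7, 0.7]
finger_gap: 50.2
grip_force: 0.0
```

Run:
```python
from h import *
s=sense();t=np.array(s["tool_pos"]);print(t,s["finger_gap"])
p,d=eyes.snapshot("wrist")
for n in ["mark_3","ball_3","red_marker","fixture"]:
  for r in models.place_of(n,"wrist"): print(n,np.array(r["xyz"]).round(1),round(r["confidence"],2))
cv2.imwrite("pics/w8.png",cv2.resize(p[120:320,160:460,::-1],(780,520),interpolation=cv2.INTER_CUBIC))
```

```text
[ 625.10599797 -196.66612982  144.99028949] 50.15347799936995
mark_3 [ 622.9 -198.3   12.5] 0.83
mark_3 [628.5 -97.2  11.6] 0.77
mark_3 [639.8   3.5  10.5] 0.64
ball_3 [529.3 -85.5  42.5] 0.82
ball_3 [ 536.8 -157.9   43. ] 0.66
red_marker [ 3.689e+02 -2.751e+02  1.000e-01] 0.95
red_marker [ 624.5 -193.3    7.6] 0.86
red_marker [ 377.9 -192.3   -1.4] 0.71
red_marker [628.8 -99.9  10.5] 0.16
fixture [584.8 -92.4   0.7] 0.97
```

View pics/w8.png

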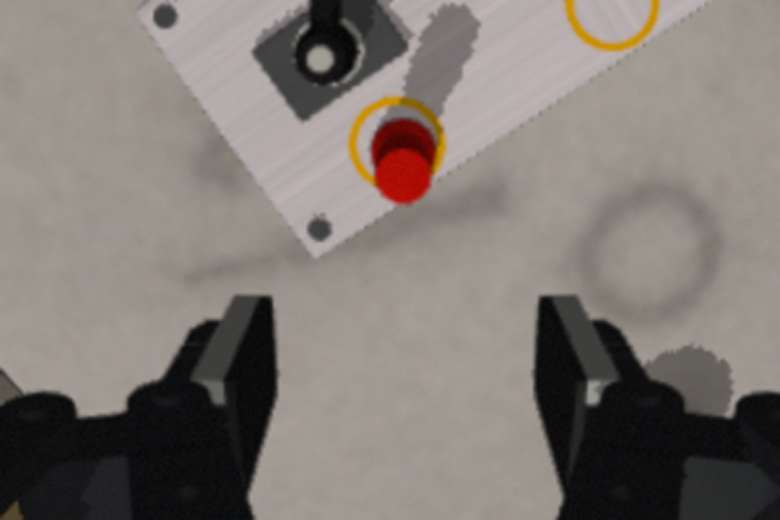

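The marker stands upright inside the ring: its foot is at about (404,150) and the ring centre at (397,143), an offset of about 4 mm. Lever 3 remains turned about 0.7 rad.

```bash
python3 -c "
from h import *
print(job.hand_in())"
```

```text
the job is handed in; nothing more can be done
None
```

Lever 3 was the loose one: I ran it round to about 0.7 rad until it came up firm, stood the farthest red marker upright about 4 mm off the centre of its yellow ring, and handed the job in. The final press reached about 22 N, over the intended 10 N but under the 25 N limit. Lever 2 tested tight and lever 1 was not pushed. No verdict came back.

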